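# Turn the drying mixing palette wells up against the splash guard

## Task

The white six-well mixing palette was washed and left wells down on the drying mat; turn it wells up for mixing the stains, without gripping or lifting it. With the fingertips push it gently along the mat against the curved foot of the steel splash guard until it climbs and tips up on its long edge and leans on the guard; then reach over behind the guard and push its upper edge back the other way, so that it falls over and lies flat on the mat, wells up, in front of the guard. Leave the two stain bottles and the stone cast where they stand.

Things in the scene. Friction and masses are not known exactly. Their poses are not given: they have to be found in the camera images.
- palette: White mixing palette, a 90 x 130 x 12 mm slab, six wells in one face, flat underside, about 0.2 kg; slides easily on the guard's steel, grips on the mat. Origin in the centre of the flat underside; x across the 90 mm, y along the 130 mm, z out of the face with the wells. At the start z points down and the origin is 14 mm above the bench; at the end z points up.
- palette_edge_a (a point): Middle of the palette's long side face at its own +x (45 mm from the centre, half-way through the 12 mm). At the start this is the side nearer the guard.
- palette_edge_b (a point): Middle of the opposite long side face, at the palette's -x: the side away from the guard at the start.
- splash_guard: Fixed guard of polished 2 mm steel sheet, 200 mm long (along its y), standing on the mat. Origin on the mat, middle of the front edge of its foot; x points level into the guard (roughly world +y), z up. From the origin line the sheet rises in a concave curve, 34 mm radius, to 70 degrees from level, then straight to its top edge. Gussets and rear foot, lower than the top edge, end 84 mm behind the origin line.
- guard_top (a point): Middle of the guard's rounded top edge, 50 mm above the mat and 42 mm behind its origin line; axes as the guard's. The palette, tipped up, stands with its lower long edge on the mat or foot near the origin line and leans on this edge, 45 to 60 degrees from level; its upper long edge is then 65 to 80 mm above the mat, 45 to 60 mm behind the origin line.
- stain_brown: Small brown bottle with black cap, 22 mm across, 42 mm high, standing loose beyond the guard's -y end (the end far from the robot); origin in the centre of its foot. To be left alone.
- stain_black: Small black bottle with black cap, 22 mm across, 42 mm high, standing loose near the brown one; origin in the centre of its foot. To be left alone.
- cast: Yellow stone cast of a lower jaw, 43 x 56 x 22 mm, standing loose behind the guard; origin in the centre of its base. To be left alone.
- drying_mat: Fixed grey-blue silicone mat, 330 x 250 mm, 2 mm thick (top 2 mm above the bench), under the guard and the palette. Origin in the centre of its underside; axes as the guard's.

How it is judged (in metres and radians):
On the way:
1. the palette is tipped up more than 40 degrees on its long edge and leans on the splash guard (angle between palette's own z axis and vertical between 1.5 and 2.44 rad and contact force between palette and splash_guard above 0.1 N and height (world z) of palette_edge_b below 0.03 m), for 0.2 s.
At the end, for the whole second after the job is handed in: The palette lies still and flat on the mat, wells up (within 0.08 rad, underside under 8 mm above the bench), its centre 25 to 200 mm in front of the guard's front edge and within 120 mm sideways of its middle. Both bottles and the cast stand within 15 mm of where they stood (angle between palette's own z axis and vertical below 0.08 rad and height (world z) of palette below 0.008 m and x of palette in the frame of splash_guard between -0.2 and -0.025 m and y of palette in the frame of splash_guard between -0.12 and 0.12 m and linear speed of palette below 0.02 m/s and distance of each of stain_brown, stain_black, cast from where it was at the start of the episode below 0.015 m); the robot touches nothing.
It fails at once if the palette is lifted or carried (both its long sides more than 35 mm above the bench) (height (world z) of each of palette_edge_a, palette_edge_b above 0.035 m).
It fails at once if the fingers squeeze the palette or press on it with more than 35 N (contact force between the fingers and palette above 35 N).
It fails at once if a stain bottle or the stone cast is pushed more than 15 mm or tipped (distance of any of stain_brown, stain_black, cast from where it was at the start of the episode above 0.015 m or angle between any of stain_brown, stain_black's own z axis and vertical above 0.4 rad).
It also fails if it takes over 48 s, if anything falls off the work surface, if the arm or the gripper's body presses on something with over 40 N, if the wrist force passes 120 N, or if a joint passes its speed limit or range.

## Robot

A 6-joint arm with a two-finger parallel gripper is mounted at the origin on a cart in front of the work surface, level with it; the furniture and walls round the work are solid. World frame = base frame: x ahead of the robot, y to its left, z up, the work surface at z = 0. Lengths are in mm, angles in rad, forces in N, time in s.
With the tool pointing down it reaches from about 350 to 975 mm from the base axis. Payload 4.9 kg.
Tool frame: the origin (TCP) lies between the finger pads; the fingertips stand 14 mm ahead of it and the grasp point (between the pads) lies 5 mm behind it; z points along the fingers, y is the line along which they close (so a half turn about z gives the same grasp; the last joint's range is limited). The gripper opens to 85 mm and grips with 20 to 120 N. Pads are 22 mm wide; open, the fingers measure 114 mm over their backs; the gripper's body (76 mm by 85 mm) begins 54 mm behind the grasp point. The pads swing forward as they close: fully open they stand 13 mm farther back than shut.
Start: joints at [-1.26, 0.053, 1.613, -0, 1.476, -0.119], TCP at [260.423, -568.139, 245.304] pointing down, gripper open.
Joint ranges: [-3.01, 3.01], [-1.01, 2.22], [0.06, 2.58], [-1.02, 4.17], [0.09, 2.62], [-3.14, 3.14]. Speed limits (rad/s): [2.57, 2.57, 3.14, 3.14, 3.14, 3.14].

## Interface

Orientations are given as a rotation vector (axis times angle).
In Python, from station import robot, readout, cams, models gives the robot as it stands. The module is installed in compiled form; this text tells all that it offers. Calls block until the motion is done:
- robot.move_pose(position, orientation): joint-space move of the TCP to a pose.
- robot.line_to(position, v=150, rotation=None): straight line of the TCP; rotation=None keeps the orientation; v is the mean speed in mm/s.
- robot.move_j(angles): joint-space move.
- robot.move_gripper(opening, squeeze=None): opening from 0.0 (shut) to 1.0 (fully open); squeeze is the grip in N (None keeps the last); returns when the fingers have stopped.
- robot.pause(seconds).
- robot.inverse_kinematics(position, orientation): joint angles nearest the present ones, or None.
- readout.read_state(): the state.
- cams.read_camera(name): name is "scene" or "top"; returns a dict with "color" (420x560x3 uint8, blue, green, red), "z_map" (420x560 float32, mm along the optical axis (not along the pixel's ray), 0 where there is no reading), "mtx" (3x3 intrinsics, pixels), "dist" ([k1, k2, p1, p2, k3] as OpenCV has them; the pictures are not rectified), "T" (4x4, takes a point from camera to world coordinates). Camera axes: x right, y up, looking along -z (the intrinsics and any distortion apply to the point x, -y, -z); pixel columns grow to the right and rows downward; lengths in mm; the calibration is good to about 2 mm. A picture is of the moment at which its call begins.
A pose or a line that the arm cannot do raises robot.Unreachable and nothing moves.
- robot.job_done(): hands the job in; it is judged then, once.
Trained networks look in a picture, given as the dict that the camera call returned (one of the last four; its "shot" number tells which), for a name from the list of things; names that differ only in an ending like _2 or _b are one class to them, and where a whole thing is asked for, a point or a joint stands for the part that bears it (a point fixed in the world has none). Each returns a list of dicts, best first, with "p" (0 to 1); they miss things now and then, are a little off and sometimes report something else, mostly with a low value. They report only what shows in the picture. A call takes as long as a camera call.
- models.boxes_of(picture, target): "centre" ([x, y, z] in mm, in the coordinates of the camera as it stood for that picture, good to about 4 mm: the middle of the surface that is visible of it).
- models.masks_of(picture, target): "region" (420x560 bool, what is visible of it).
The state is a dict: "t": time; "joint_pos": joint angles; "qvel": joint speeds; "tau": joint torques, N m; "tool_pos": TCP position; "orientation": TCP orientation; "wrist_force": force on the tool from outside, world axes, zero at the start; "moment": the same for the moment, N m; "width": opening from 0.0 (shut) to 1.0 (fully open); "gripper_force": force on a finger pad.
Only numpy, scipy, OpenCV 4.12 (cv2) and the standard library are available. Lean on these libraries where they do the work, as an engineer would, in place of code of your own. Each camera call takes 0.05 s, during which the arm holds its last target. There are 200 camera calls.

## Working session

There is one attempt and no reset: what is moved stays moved. The work goes in short steps, each a Python script; the robot and the scene stay as the last script left them, time stands still between calls to the robot, and variables do not carry over. Pictures are saved under pics/ and viewed, at most 10 in all, crops included, and the job is handed in when it is done.

```bash
mkdir -p pics
cat > h.py <<'E'
import numpy as np, cv2
from station import robot, readout, cams, models
def pts(p, mask):
    v,u=np.nonzero(mask & (p["z_map"]>0)); z=p["z_map"][v,u]
    n=cv2.undistortPoints(np.stack([u,v],1).astype(np.float64)[:,None],p["mtx"],np.array(p["dist"]))[:,0]
    c=np.stack([n[:,0]*z,-n[:,1]*z,-z,np.ones_like(z)],1)
    return (c@np.array(p["T"]).T)[:,:3]
E
python3 - <<'E'
from h import *
s=readout.read_state(); print(s["t"],s["tool_pos"],s["orientation"],s["width"])
for c in ("top","scene"):
    p=cams.read_camera(c); cv2.imwrite(f"pics/{c}0.png",p["color"])
    for n in ("palette","splash_guard","stain_brown","stain_black","cast","drying_mat"):
        for m in models.masks_of(p,n)[:2]:
            w=pts(p,m["region"])
            if len(w)<10: continue
            r=cv2.minAreaRect(w[:,:2].astype(np.float32))
            print(c,n,round(m["p"],2),len(w),np.median(w,0).round(1),np.percentile(w,[2,98],0).round(0).tolist(),np.round(r[0],1),np.round(r[1],1),round(r[2],1))
E
```

```text
0.0 [ 260.23724924 -567.59757121  244.0488363 ] [-3.06732450e+00 -6.69415386e-01  3.22233900e-04] 1.0049707640743137
top palette 0.69 3591 [519.3 139.7  13.6] [[458.0, 95.0, 10.0], [582.0, 184.0, 17.0]] [518.7 138.6] [ 91.4 133.3] 83.4
top palette 0.48 116 [655.  215.4  39.7] [[647.0, 206.0, 18.0], [664.0, 224.0, 43.0]] [655.8 214.5] [17.7 20.2] 4.5
top splash_guard 0.67 5139 [498.1 270.9   5.4] [[404.0, 224.0, -0.0], [593.0, 320.0, 54.0]] [498.4 272.1] [200.7  84.6] 10.3
top stain_brown 0.72 132 [655.  215.3  39. ] [[647.0, 204.0, -0.0], [665.0, 225.0, 43.0]] [656.2 213.8] [18.6 24. ] 16.5
top stain_brown 0.26 5152 [497.8 271.    5.4] [[404.0, 224.0, 0.0], [594.0, 321.0, 54.0]] [496.8 272.3] [207.9  86.2] 10.8
top cast 0.77 469 [508.9 396.1  11.1] [[480.0, 378.0, -0.0], [531.0, 422.0, 21.0]] [509.2 399.4] [55.3 43.6] 21.0
top drying_mat 0.88 16185 [521.5 148.6   1.7] [[383.0, 12.0, -2.0], [649.0, 342.0, 5.0]] [516.2 177.2] [253.3 333.3] 10.0
top drying_mat 0.6 102 [655.  215.5  39.9] [[647.0, 206.0, 21.0], [664.0, 224.0, 43.0]] [655.7 215.3] [18.  17.1] 88.5
scene palette 0.86 1893 [512.5 149.2  12.8] [[454.0, 95.0, 2.0], [581.0, 189.0, 15.0]] [524.4 130.1] [111.5 144.4] 83.5
scene splash_guard 0.74 3683 [491.4 278.7   5. ] [[403.0, 249.0, 2.0], [586.0, 320.0, 52.0]] [500.9 277.9] [207.3  82.4] 12.7
scene stain_brown 0.61 178 [652.3 220.7  24. ] [[646.0, 209.0, 4.0], [664.0, 226.0, 42.0]] [668.  198.7] [18.4 65.7] 35.7
scene stain_black 0.56 210 [637.1 309.   23.2] [[630.0, 298.0, 3.0], [648.0, 314.0, 42.0]] [655.9 297. ] [19.7 56.1] 60.9
scene cast 0.73 601 [511.8 401.8  10.1] [[478.0, 387.0, -1.0], [528.0, 425.0, 20.0]] [511.4 391.5] [57.9 59.8] 16.5
scene drying_mat 0.97 6952 [491.  186.2   1. ] [[377.0, 15.0, -1.0], [645.0, 346.0, 3.0]] [517.4 175. ] [253.1 337.5] 10.1
```

View pics/top0.png

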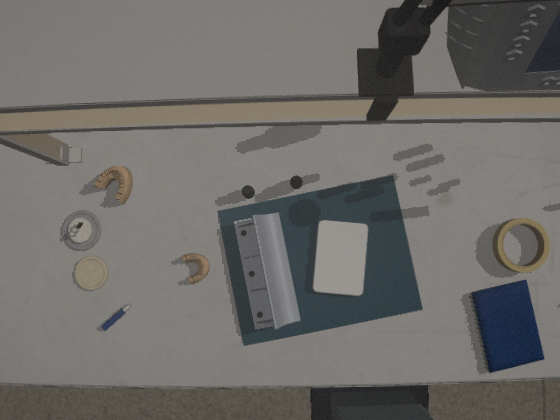

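View pics/scene0.png

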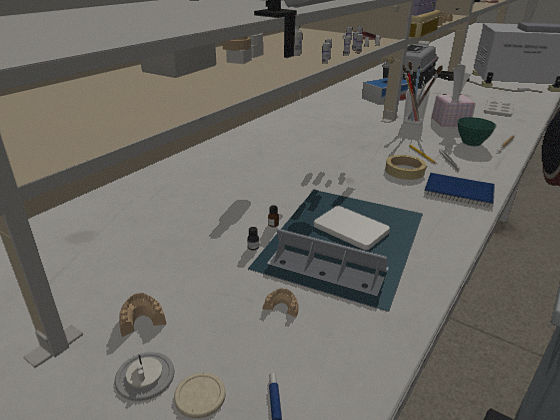

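The top view shows the guard at about (268,270), the palette at (341,258), turned about 17° from the guard, and the bottles at (248,191) and (296,182). The scene view agrees. I'll push with both open fingers square to the guard, and touch the mat first to find the fingertip height.

```bash
cat >> h.py <<'E'
from scipy.spatial.transform import Rotation as Ro
YAW=np.radians(10.2); gx=np.array([-np.sin(YAW),np.cos(YAW),0]); gy=np.array([-np.cos(YAW),-np.sin(YAW),0])
O=np.array([505.8,230.4,0.])
def P(x,y,z): return O+x*gx+y*gy+np.array([0,0,z])
def rot(tilt):  # tilt>0: fingers lean forward (point towards guard)
    t=np.radians(tilt); tz=np.sin(t)*gx-np.cos(t)*np.array([0,0,1.]); ty=-gy; tx=np.cross(ty,tz)
    return Ro.from_matrix(np.stack([tx,ty,tz],1)).as_rotvec()
def st():
    s=readout.read_state(); d=np.array(s["tool_pos"])-O
    print("t%.2f g=(%.1f %.1f %.1f) F_g=(%.1f %.1f %.1f)"%(s["t"],d@gx,d@gy,d[2],np.dot(s["wrist_force"],gx),np.dot(s["wrist_force"],gy),s["wrist_force"][2])); return s
E
python3 - <<'E'
from h import *
p=cams.read_camera("top"); w=pts(p,np.ones(p["z_map"].shape,bool))
r=np.hypot(w[:,0],w[:,1]); k=(w[:,2]>90)&(r<750)&(r>250)&(np.hypot(w[:,0]-260,w[:,1]+568)>170)
print(k.sum(), w[k][::max(1,k.sum()//8)].round())
robot.move_pose(P(-190,4,90),rot(10)); st()
robot.line_to(P(-190,4,30),v=100); s=st(); f0=s["wrist_force"][2]
for z in np.arange(28,-15,-1.5):
    robot.line_to(P(-190,4,z),v=25); f=readout.read_state()["wrist_force"][2]
    if abs(f-f0)>2.5: break
st();
E
```

```text
25498 [[730. 128. 541.]
 [743.  68. 475.]
 [725.  35. 470.]
 [737.  98. 388.]
 [724. 163. 380.]
 [707. 118. 388.]
 [702. 174. 368.]
 [719. 162. 251.]
 [707. 215. 234.]]
t3.19 g=(-190.8 3.7 90.3) F_g=(-0.3 -0.1 -0.8)
t3.94 g=(-190.1 3.6 30.3) F_g=(0.5 -0.9 0.1)
t8.44 g=(-190.1 3.6 3.9) F_g=(0.7 3.3 10.2)
```

Run:
```python
from h import *
robot.line_to(P(-188,4,6.5),v=40)
robot.line_to(P(-110,4,6.5),v=50); st()
for x in (-90,-75,-60,-50,-40,-34):
    robot.line_to(P(x,4,6.5),v=45); s=st()
    if np.linalg.norm(s["wrist_force"])>22: break
p=cams.read_camera("scene"); cv2.imwrite("pics/a.png",cv2.resize(p["color"][160:320,200:440],None,fx=3,fy=3))
for m in models.masks_of(p,"palette")[:1]:
    w=pts(p,m["region"])-O; g=np.stack([w@gx,w@gy,w[:,2]],1); print(m["p"],np.percentile(g,[3,50,97],0).round())
```

```text
t10.41 g=(-110.1 4.0 6.5) F_g=(-1.3 -0.2 0.2)
t11.00 g=(-89.4 4.3 6.3) F_g=(0.6 0.1 -0.6)
t11.48 g=(-74.6 4.1 6.5) F_g=(0.6 -0.7 0.3)
t11.97 g=(-59.5 4.1 6.5) F_g=(-0.3 -1.1 -0.2)
t12.34 g=(-49.6 4.1 6.4) F_g=(-0.6 0.1 -0.8)
t12.72 g=(-39.5 3.9 6.7) F_g=(0.9 -0.0 0.5)
t13.00 g=(-33.7 3.9 6.6) F_g=(0.0 0.4 0.3)
0.78 [[-32. -43.  18.]
 [ 46.  20.  64.]
 [ 51.  79.  69.]]
```

View pics/a.png

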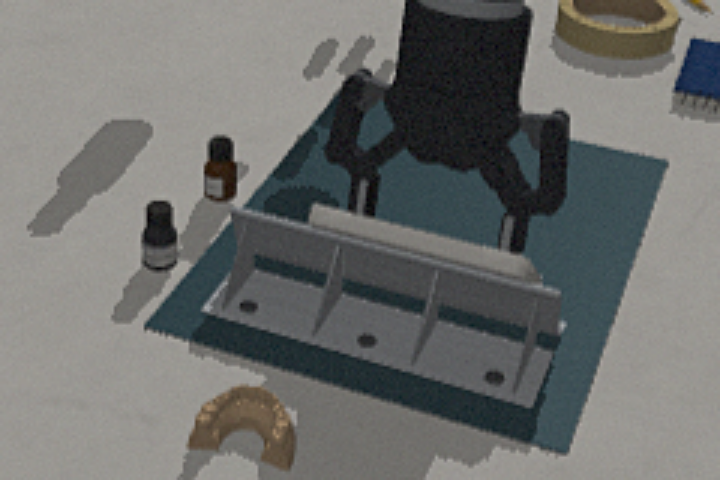

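The palette is up: its upper edge shows along (310,208)–(540,280), resting on the guard top, and the fingers are behind its lower edge. A little further, then I'll back off and check that it stays.

Run:
```python
from h import *
robot.line_to(P(-27,4,6.5),v=35); st(); robot.pause(0.25)
robot.line_to(P(-50,4,7.5),v=60)
robot.line_to(P(-75,6,150),v=250); st()
p=cams.read_camera("top"); cv2.imwrite("pics/b.png",cv2.resize(p["color"][160:350,200:440],None,fx=3,fy=3))
for c in ("scene","top"):
  if c=="scene": p2=cams.read_camera("scene"); cv2.imwrite("pics/b2.png",cv2.resize(p2["color"][160:320,200:440],None,fx=3,fy=3))
  q=p2 if c=="scene" else p
  for m in models.masks_of(q,"palette")[:1]:
    w=pts(q,m["region"])-O; g=np.stack([w@gx,w@gy,w[:,2]],1); print(c,m["p"],len(g),np.percentile(g,[3,25,50,75,97],0).round().tolist())
```

```text
t13.45 g=(-26.7 4.0 6.5) F_g=(-0.4 -0.3 -0.4)
t14.96 g=(-74.7 6.9 148.7) F_g=(-0.4 0.5 -0.2)
scene 0.54 586 [[43.0, -42.0, 55.0], [48.0, -10.0, 65.0], [50.0, 22.0, 67.0], [52.0, 52.0, 70.0], [54.0, 78.0, 72.0]]
top 0.64 3118 [[-15.0, -46.0, 11.0], [2.0, -18.0, 28.0], [20.0, 14.0, 47.0], [37.0, 46.0, 64.0], [52.0, 74.0, 73.0]]
```

View pics/b2.png

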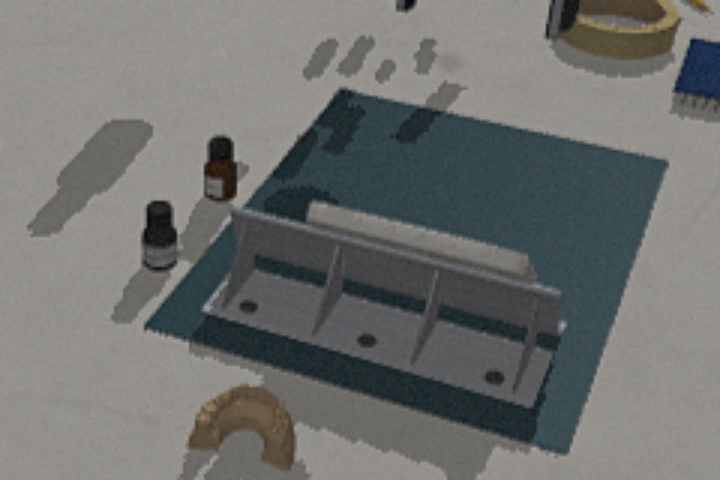

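It leans steadily at about 47°, upper edge at gx ≈ 54 and z ≈ 70, centre at gy ≈ 15. Next, over and behind the guard.

Run:
```python
from h import *
robot.line_to(P(88,15,135),v=220,rotation=rot(0)); st()
robot.line_to(P(88,15,60),v=120); st()
robot.line_to(P(60,15,60),v=60); st()
for x in (40,20,0,-15,-28):
    robot.line_to(P(x,15,60),v=45); s=st()
    if np.linalg.norm(s["wrist_force"])>20: break
robot.pause(.2)
robot.line_to(P(-5,15,130),v=200)
robot.line_to(P(120,15,180),v=300); st()
p=cams.read_camera("top"); cv2.imwrite("pics/c.png",cv2.resize(p["color"][160:350,200:440],None,fx=3,fy=3))
p2=cams.read_camera("scene"); cv2.imwrite("pics/c2.png",cv2.resize(p2["color"][160:320,200:440],None,fx=3,fy=3))
for q in (p,p2):
  for n in ("palette","stain_brown","stain_black","cast"):
   for m in models.masks_of(q,n)[:1]:
    w=pts(q,m["region"]); a=np.median(w,0).round(1);w=w-O; g=np.stack([w@gx,w@gy,w[:,2]],1); print(n,m["p"],len(g),a,np.percentile(g,[3,50,97],0).round().tolist())
```

```text
t16.05 g=(87.4 15.1 134.6) F_g=(-1.3 -0.1 -0.1)
t16.82 g=(87.9 14.4 60.7) F_g=(0.0 -0.4 -0.2)
t17.44 g=(59.7 15.0 60.0) F_g=(0.5 -0.8 -0.1)
t18.03 g=(39.7 15.1 59.8) F_g=(0.2 -0.4 -0.9)
t18.62 g=(19.8 15.0 60.0) F_g=(0.2 -0.1 0.3)
t19.22 g=(-0.2 15.0 60.0) F_g=(0.4 0.9 -0.3)
t19.70 g=(-15.2 15.0 60.0) F_g=(0.2 0.2 -0.0)
t20.14 g=(-28.3 15.0 60.0) F_g=(0.5 1.0 0.1)
t21.46 g=(119.5 16.0 177.9) F_g=(-0.4 0.1 -0.6)
palette 0.92 3655 [503.3 161.6  12.8] [[-110.0, -46.0, 5.0], [-67.0, 15.0, 13.0], [-25.0, 75.0, 16.0]]
stain_brown 0.52 134 [654.7 215.5  37.6] [[-51.0, -154.0, 8.0], [-41.0, -144.0, 38.0], [-32.0, -136.0, 44.0]]
palette 0.55 1850 [499.5 167.5  12.4] [[-108.0, -44.0, 6.0], [-60.0, 18.0, 12.0], [-23.0, 77.0, 14.0]]
stain_brown 0.63 221 [653.5 219.9  20.4] [[-106.0, -177.0, -1.0], [-37.0, -144.0, 20.0], [-30.0, -136.0, 42.0]]
stain_black 0.68 241 [637.5 308.8  22.2] [[40.0, -156.0, 0.0], [54.0, -143.0, 22.0], [59.0, -136.0, 42.0]]
cast 0.58 581 [512.5 401.6  10.4] [[154.0, -54.0, -0.0], [169.0, -35.0, 10.0], [188.0, -5.0, 20.0]]
```

View pics/c.png

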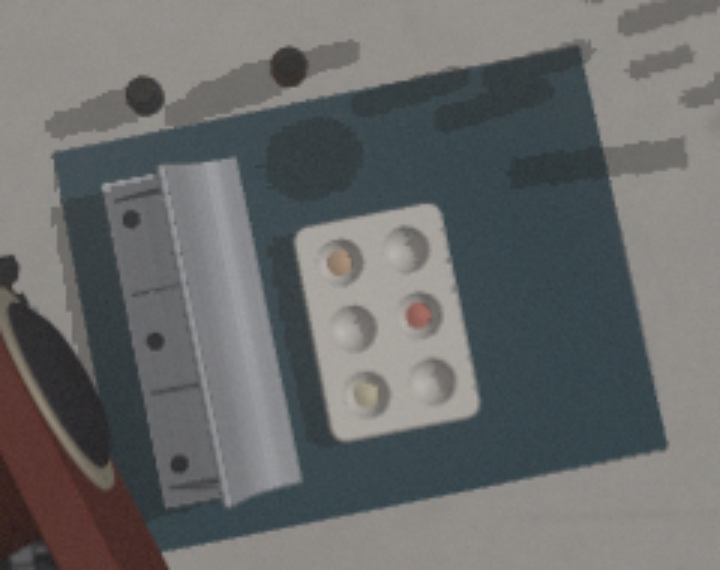

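The palette lies flat with its wells up at about (388,320), clear of the guard. Its centre is at gx ≈ -67, gy ≈ 15. The bottles and the cast have not moved, and the arm is clear.

```bash
python3 -c "
from h import *
print(robot.job_done())"
```

```text
the job is handed in; nothing more can be done
None
```

The palette was tipped up on the splash guard and pushed back over; it lies flat, wells up, about 67 mm in front of the guard, with the bottles and cast where they stood, and the job is handed in (no verdict was returned).

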